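# Slide the paddle out from under the trivets and bowl

### The job

Slide the bamboo paddle out from under the two trivets and the bowl in the little wooden rack, leaving those stacked upright in the rack, and lay the paddle flat, same side up, on the blue drying mat with its whole blade on the mat; let go of it there, do not drop it from a height. Leave the pot and spice jar on the rack's deck, the mug and the candle standing where they are.

Things in the scene. Friction and masses are not known exactly. Their poses are not given: they have to be found in the camera images.
- rack: Fixed dark wooden rack, an open bay under a deck. Origin: centre of its underside on the worktop; -x points out of the open front, z up. Bay floor 20 mm above the worktop, x -67 to +71 mm; side walls at y +-62 to +-72 mm. Pull the paddle level along the rack's -x by 115 mm or more before lifting it; the trivets and bowl then settle 10 mm onto the bay floor by themselves
- rack_bar (a point): Middle of the brass stop bar across the rack's front, at rack x -62, 46 mm above the worktop; axes as the rack. The bar is 10 mm deep in x, 24 mm high: its lower edge is 34 mm above the worktop, so the paddle's blade (top at 30 mm) slides out below it with 4 mm to spare, while the trivets above are held back by it
- rack_deck_edge (a point): Middle of the lower front edge of the rack's deck, at rack x -130, 135 mm above the worktop; axes as the rack. The deck is 12 mm thick and 154 mm wide and overhangs the front; only about the last 20 mm of the paddle's handle stand out from under it, so a gripper must be tilted back, its body leaning out to the rack's -x, to take the handle
- paddle_grip (a point): Grasp spot on the handle of the loose pale bamboo paddle (90 g), on the handle's centre line, half-way up, 20 mm from its end. Axes: +x from handle to blade, z up. Handle 70 mm long, 26 mm wide (y), 18 mm thick; its underside is 6 mm above the blade's underside, so at the start 26 mm above the worktop with free air below it
- paddle_blade (a point): Centre of the paddle's blade, 112.5 mm in +x from paddle_grip and 10 mm below it; axes as paddle_grip. Blade 115 mm long (x), 90 mm wide (y), 10 mm thick; at the start flat on the bay floor under the stack, its centre about 17.5 mm in front of the rack's origin, its x along the rack's x within 0.02 rad
- trivet_lower: Loose cork trivet, 110 x 110 x 12 mm, 50 g, directly on the paddle's blade. Origin: centre of its underside
- trivet_upper: Loose terracotta-coloured trivet, 110 x 110 x 12 mm, 50 g, on the cork one. Origin: centre of its underside
- bowl: Loose white pinch bowl, 105 mm across, 51 mm tall, about 0.14 kg, standing on the upper trivet. Origin: centre of its underside
- mat: Fixed blue drying mat, 190 x 190 mm, 3 mm thick, on the worktop. Origin: centre of its underside; x and y along its edges
- balm_pot: Bystander: loose small pot with a red lid, 58 mm across, 50 mm tall, standing on the rack's deck. Origin: centre of its underside
- spice_jar: Bystander: loose black-capped spice jar, 41 mm across, 105 mm tall, standing on the rack's deck. Origin: centre of its underside
- mug: Bystander: loose white mug with red inside, 89 x 120 mm, 98 mm tall, on the worktop. Origin: centre of its underside
- candle: Bystander: loose candle in a glass, 76 mm across, 90 mm tall, on the worktop. Origin: centre of its underside
Things that resemble listed ones, but are neither listed nor needed, are in the scene too. Of the things that look like the part that bears paddle_grip, the larger one is meant.

How it is judged:
By the outcome, as a careful person would: the job done as asked, in the order asked, and still so for the second after the job is handed in, with the robot touching nothing.
It also fails if it takes over 46 s, if anything falls off the work surface, if the arm or the gripper's body presses on something with over 40 N, if the wrist force passes 120 N, or if a joint passes its speed limit or range.

### The arm

A 6-joint arm with a two-finger parallel gripper is mounted at the origin on a cart in front of the work surface, level with it; the furniture and walls round the work are solid. World frame = base frame: x ahead of the robot, y to its left, z up, the work surface at z = 0. Lengths are in m, angles in degrees, forces in N, time in s.
With the tool pointing down it reaches from about 0.3 to 0.775 m from the base axis. Payload 14.6 kg.
Tool frame: the origin (TCP) lies midway between the tips of the shut fingers; the grasp point (between the pads) lies 19 mm behind it (hold_point_z is the distance from the TCP to the grasp point, in m); x points along the fingers, y is the direction in which the jaws open and shut, and the axes are right-handed (so a half turn about x gives the same grasp; the last joint's range is limited). The gripper opens to 85 mm and grips with 20 to 120 N. Pads are 22 mm wide; open, the fingers measure 114 mm over their backs; the gripper's body (76 mm by 85 mm) begins 54 mm behind the grasp point. The pads swing forward as they close: fully open they stand 13 mm farther back than shut.
Start: joints at [-80.879, 17.183, 87.147, -0, 75.671, -3.816], TCP at [0.123, -0.536, 0.231] pointing down, gripper open.
Joint ranges: [-173.82, 173.82], [-45.26, 126.66], [13.44, 144.39], [-59.66, 239.66], [0, 175.72], [-146.38, 146.38]. Speed limits (degrees/s): [127.2, 127.2, 147.25, 180, 180, 180].

### API

Orientations are given as [roll, pitch, yaw] about the fixed x, y, z axes, in that order (R = Rz(yaw) Ry(pitch) Rx(roll)).
In Python, from bench import * gives the robot as it stands.
- The arm moves only by the tool play_rows, never from a script. Its argument "series" is a list of rows, each a list of 3 entries, a list of its own where there are three numbers: the finger opening in mm, from 0 to 85.4, then the shift along the tool's x, y, z scaled (see below), then the turn, a rotation vector about the tool's x, y, z scaled (see below). A call has exactly 8 rows; each row shifts and turns the commanded pose from where the row before left it, along the tool's axes as they then stand; what a row does not reach is not made up. The controller multiplies each number of a shift by 50 cm and each number of a turn by 0.1 rad. A row lasts 1/8 s, in which the tool goes at most 62.5 mm and 10.7 degrees, less where a joint would pass 70% of its speed; a pose out of reach is approached as far as the arm can. A call with a number of a shift or a turn outside -1 to 1 is refused whole. A call with a gripper value outside its range is refused whole. The fingers move at their own pace and stop on an object; "grip_force" is the grip in N (left out, the last holds). Time passes only in rows, so rows that do not move let the fingers close, or fill a call up. It gives the time, the measured TCP pose, the force and the opening at its end, in the units of the state.
- state(): the state, without advancing time (a new reading comes with each control period).
- camera(name): name is "scene" or "top" or "wrist"; returns the picture (384x512x3 uint8, blue, green, red); there is no depth.
- camera_params(name): a dict with "K" (3x3 intrinsics, pixels), "k1" (the pictures are not rectified: a ray, as slopes to the right and down, at radius r is drawn at 1 + k1 r^2 times it, then the intrinsics apply), "R" (3x3) and "t" (3): a world point X has camera coordinates R X + t. Camera axes: x right, y down, z forward; pixel columns grow to the right and rows downward; lengths in m; the calibration is good to about 2 mm. A picture is of the moment at which its call begins: read the wrist's pose just before it. camera_params takes no time and is no camera call; for the wrist camera it gives the pose at the moment of the call.
- job_done(): hands the job in, once; it reports no verdict.
The state is a dict: "time_s": time; "q": joint angles; "qd": joint speeds; "tau": joint torques, N m; "tool_pos": TCP position; "tool_rot": TCP orientation; "wrist_force": force on the tool from outside, world axes, zero at the start; "torque": the same for the moment, N m; "finger_gap": opening from 0.0 (shut) to 1.0 (fully open).
Only numpy, scipy, OpenCV 4.12 (cv2) and the standard library are available. Lean on these libraries where they do the work, as an engineer would, in place of code of your own. Each camera call takes 0.05 s, during which the arm holds its last target.

## Working session

There is one attempt and no reset: what is moved stays moved. The work goes in short steps, Python scripts to look and compute and a tool call to move; the robot and the scene stay as the last step left them, time stands still between calls to the robot, and variables do not carry over. Pictures are saved under pics/ and viewed, and the job is handed in when it is done.

Besides the shell and the picture viewer there is one more tool, called after "Emit:" in YAML: its name, and indented under it one key for each argument. play_rows: Moves the arm, as the interface text tells. Its arguments: {"type":"object","properties":{"series":{"type":"array"},"grip_force":{"type":"number"}},"required":["series"]}

```bash
ls; mkdir -p pics; python3 - <<'E'
from bench import *
import cv2,numpy as np
print(state())
for n in ("scene","top","wrist"):
    p=camera_params(n); print(n,p)
    cv2.imwrite(f"pics/{n}0.png",camera(n))
E
```

```text
pics
{'time_s': 0.0, 'q': array([-8.08797386e+01,  1.72158913e+01,  8.71791537e+01, -2.26763935e-03,
        7.56708698e+01, -3.81686804e+00]), 'qd': array([-0.12797427, -0.10469352, -0.16876993,  0.02985974, -0.14037844,
        0.09111025]), 'tau': array([ 7.52351170e-04, -5.43489289e+01, -3.61792195e+01, -7.16221109e-06,
        4.08299049e-03,  3.80276026e-05]), 'tool_pos': array([ 0.1230776 , -0.53581793,  0.23072727]), 'tool_rot': array([-91.90833501,  89.93404862, 101.02935694]), 'wrist_force': array([-0.0505254 ,  0.94730955,  0.08025036]), 'torque': array([ 0.02028768, -0.03982309,  0.00877915]), 'finger_gap': 0.9978509022655397}
scene {'K': array([[353.18767764,   0.        , 255.1918476 ],
       [  0.        , 353.18767764, 187.27792094],
       [  0.        ,   0.        ,   1.        ]]), 'k1': -0.0247568710749358, 'R': array([[ 0.94078077, -0.33897585, -0.00518836],
       [-0.2916056 , -0.80131592, -0.52235905],
       [ 0.17290958,  0.4929383 , -0.85270986]]), 't': array([-0.50530324,  0.26358093,  0.88760407])}
top {'K': array([[369.00370284,   0.        , 249.64443435],
       [  0.        , 369.00370284, 189.62047933],
       [  0.        ,   0.        ,   1.        ]]), 'k1': -0.10440820330987934, 'R': array([[ 0.02152001, -0.99953824,  0.02145237],
       [-0.99633162, -0.02321874, -0.08236625],
       [ 0.08282632, -0.01960115, -0.99637121]]), 't': array([0.05178246, 0.57408866, 1.06816343])}
wrist {'K': array([[307.31715913,   0.        , 260.72518114],
       [  0.        , 307.31715913, 188.33999162],
       [  0.        ,   0.        ,   1.        ]]), 'k1': -0.020391519029455397, 'R': array([[ 0.22609215, -0.97410472, -0.00152494],
       [-0.92853193, -0.2159873 ,  0.30195685],
       [-0.29446696, -0.06685411, -0.95332038]]), 't': array([-0.54947096, -0.04143655,  0.38090739])}
```

View pics/scene0.png

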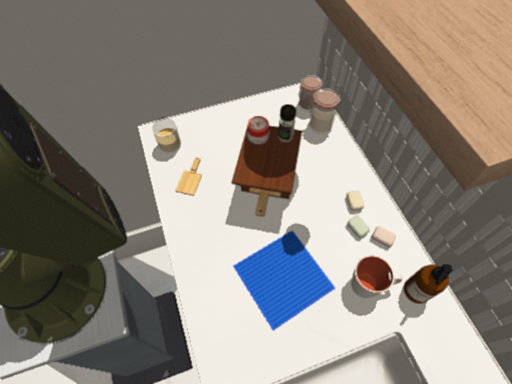

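View pics/top0.png

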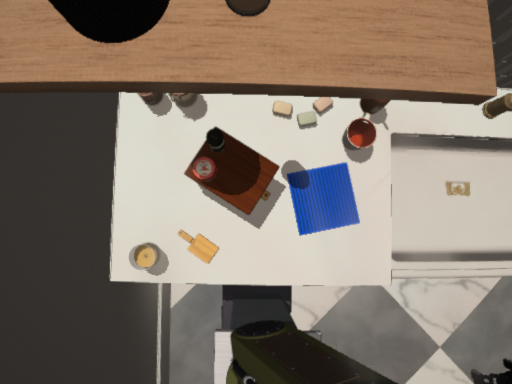

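View pics/wrist0.png

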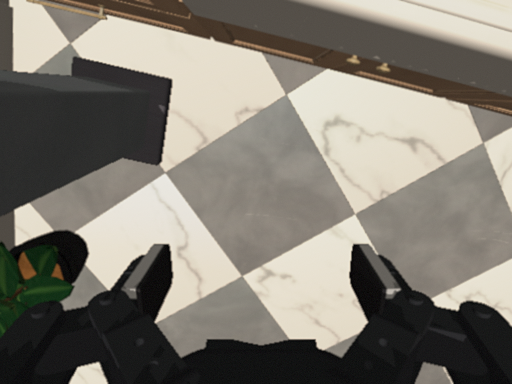

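Paddle candidates: the handle under the rack deck (scene 262,203, top 266,196) and the small loose orange board (scene 190,178, top 200,245). The one in the rack under the stack is meant. Next is a close crop.

```bash
python3 - <<'E'
import cv2
a=cv2.imread("pics/scene0.png")[80:240,215:325]; cv2.imwrite("pics/sc1.png",cv2.resize(a,None,fx=3.7,fy=3.7,interpolation=cv2.INTER_CUBIC))
a=cv2.imread("pics/top0.png")[115:245,175:370]; cv2.imwrite("pics/tc1.png",cv2.resize(a,None,fx=4,fy=4,interpolation=cv2.INTER_CUBIC))
E
```

```text
(no output)
```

View pics/sc1.png

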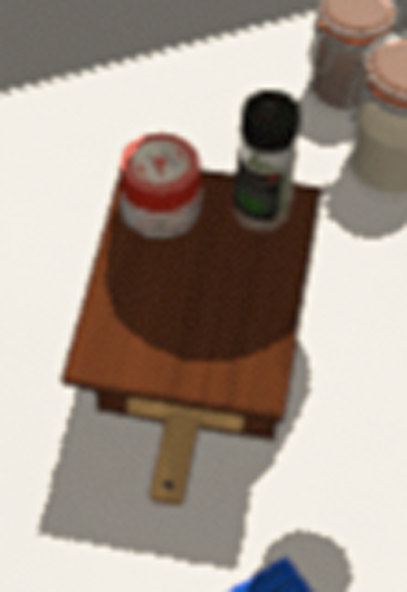

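View pics/tc1.png

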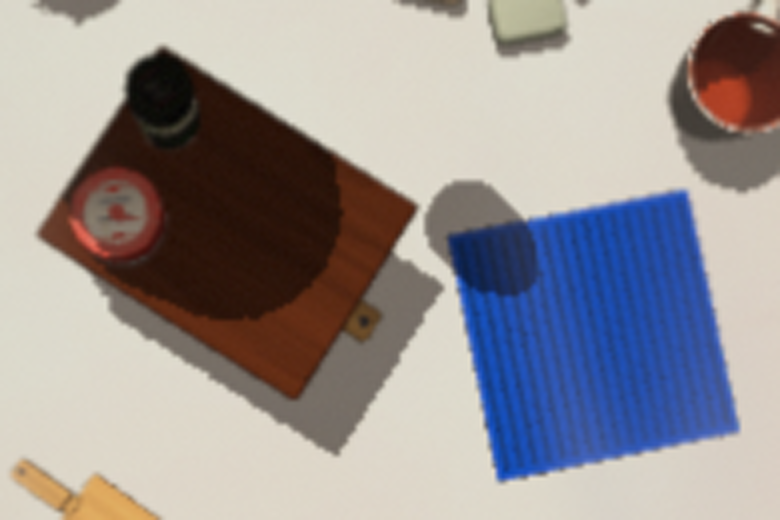

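The crops show the deck corners (top crop 163,47 / 416,207 / 296,399 / 38,235). The handle end sticks out at (365,322) toward the mat, and the mat corners are at (449,236), (686,191), (739,432), (499,480). The paddle in the rack is the right one.

```bash
cat > h.py <<'E'
import numpy as np, cv2
from bench import *
def ray(n,u,v,z,p=None):
    p=p or camera_params(n); K=p["K"]
    d=np.array([(u-K[0,2])/K[0,0],(v-K[1,2])/K[1,1]]); s=d.copy()
    for _ in range(20): s=d/(1+p["k1"]*(s@s))
    R=p["R"];c=-R.T@p["t"]; w=R.T@np.array([s[0],s[1],1])
    return c+w*(z-c[2])/w[2]
def proj(n,X,p=None):
    p=p or camera_params(n);K=p["K"]; c=p["R"]@np.asarray(X)+p["t"]; s=c[:2]/c[2]; s=s*(1+p["k1"]*(s@s))
    return K[:2,:2]@s+K[:2,2]
E
python3 - <<'E'
from h import *
np.set_printoptions(precision=4,suppress=True)
T=lambda u,v,z: ray("top",175+u/4-.375,115+v/4-.375,z)
S=lambda u,v,z: ray("scene",215+u/3.7-.365,80+v/3.7-.365,z)
D=[T(*c,.147) for c in ((163,47),(416,207),(296,399),(38,235))]
for d in D: print("deck top",d)
for i in range(4): print(np.linalg.norm((D[i]-D[(i+1)%4])))
f=lambda a: np.degrees(np.arctan2(a[1],a[0]))
print("yaw (+x backwards)",f(D[0]-D[1]),f(D[3]-D[2]),"y dir",f(D[2]-D[1])) 
for c in ((76,383),(281,420),(320,190)): print("deck scene",S(*c,.147))
for c in ((383,318),(365,342),(363,322)): print("h top",T(*c,.044))
for c in ((150,500),(184,503),(168,484),(162,420),(196,425)): print("h sc",S(*c,.044))
M=[T(*c,.003) for c in ((449,236),(686,191),(739,432),(499,480))]
print("mat",M,sum(M)/4, f(M[1]-M[0]),f(M[2]-M[3]),f(M[3]-M[0]))
E
```

```text
deck top [0.7294 0.162  0.147 ]
deck top [ 0.6259 -0.0082  0.147 ]
deck top [0.4977 0.0683 0.147 ]
deck top [0.6013 0.2403 0.147 ]
0.19913671271581568
0.1492722884631565
0.20074244300333652
0.15006069595912355
yaw (+x backwards) 58.69037242506006 58.916822292553185 y dir 149.176180244422
deck scene [0.507  0.0614 0.147 ]
deck scene [ 0.6255 -0.0125  0.147 ]
deck scene [0.7295 0.1602 0.147 ]
h top [0.5593 0.0046 0.044 ]
h top [0.5416 0.0174 0.044 ]
h top [0.5561 0.0191 0.044 ]
h sc [0.5413 0.0111 0.044 ]
h sc [0.5636 0.0003 0.044 ]
h sc [0.5581 0.0189 0.044 ]
h sc [0.5727 0.0714 0.044 ]
h sc [0.5952 0.0586 0.044 ]
mat [array([ 0.6258, -0.0476,  0.003 ]), array([ 0.6653, -0.2304,  0.003 ]), array([ 0.4816, -0.2715,  0.003 ]), array([ 0.4424, -0.0879,  0.003 ])] [ 0.5538 -0.1594  0.003 ] -77.77961609925809 -77.97317122055524 -167.61059035138123
```

```bash
cat >> h.py <<'E'
from scipy.spatial.transform import Rotation as Ro
np.set_printoptions(precision=4,suppress=True)
YAW=59.2; TH=45
def Rt(yaw=YAW,th=TH,flip=1):
    y,t=np.radians([yaw,th]); h=np.array([np.cos(y),np.sin(y),0])
    x=h*np.sin(t)-np.array([0,0,np.cos(t)]); yy=flip*np.array([-np.sin(y),np.cos(y),0])
    return np.c_[x,yy,np.cross(x,yy)]
def cur():
    s=state(); return s,np.array(s["tool_pos"]),Ro.from_euler("xyz",s["tool_rot"],degrees=True).as_matrix()
def plan(P1,R1,n,P0=None,R0=None):
    if P0 is None: _,P0,R0=cur()
    w=Ro.from_matrix(R0.T@R1).as_rotvec(); 
    rows=[];R=R0
    for i in range(n):
        d=R.T@((P1-P0)/n); rows.append([np.round(d/.5,3).tolist(),np.round(w/n/.1,2).tolist()]); R=R@Ro.from_rotvec(w/n).as_matrix()
    print("move mm/row",np.linalg.norm(P1-P0)/n*1e3,"turn deg",np.degrees(np.linalg.norm(w))/n)
    for r in rows: print(r)
def rep():
    s,p,R=cur(); print("t",s["time_s"],"q",s["q"],"p",p,"rot",s["tool_rot"],"F",s["wrist_force"],"gap",s["finger_gap"])
E
python3 - <<'E'
from h import *
import bench; print([a for a in dir(bench) if not a.startswith('_')])
s,P,R=cur(); print(R)
p=camera_params("wrist"); c=-p["R"].T@p["t"]; print("cam in tool",R.T@(c-P), (R.T@p["R"].T))
for f in (1,-1): print(f,np.degrees(Ro.from_matrix(R.T@Rt(flip=f)).as_rotvec()))
G=np.array([0.5618,.027,.043]); R1=Rt()
h=np.array([np.cos(np.radians(YAW)),np.sin(np.radians(YAW)),0])
tcp=G+R1[:,0]*.019; print("grasp tcp",tcp,"standoff",tcp-.12*R1[:,0])
print("mug",ray("top",361,133,.098))
E
```

```text
['Unreachable', 'camera', 'camera_params', 'hold_point_z', 'job_done', 'state']
[[-0.0002  0.2239 -0.9746]
 [ 0.0009 -0.9746 -0.2239]
 [-1.     -0.0009 -0.    ]]
cam in tool [-0.144  -0.0001 -0.0768] [[ 0.0005 -0.302   0.9533]
 [ 1.      0.0023  0.0002]
 [-0.0022  0.9533  0.302 ]]
1 [125.3167 -22.117  -51.8766]
-1 [-43.8243  42.4557 -18.1005]
grasp tcp [0.5687 0.0385 0.0296] standoff [ 0.5252 -0.0343  0.1144]
mug [ 0.7354 -0.247   0.098 ]
```

```bash
sed -i 's/TH=45/TH=50/' h.py; cat >> h.py <<'E'
R1=Rt(flip=-1); H=np.array([np.cos(np.radians(YAW)),np.sin(np.radians(YAW)),0])
G=np.array([0.560,.024,.043]); TCP=G+R1[:,0]*.019; ST=TCP-.14*R1[:,0]
E
python3 - <<'E'
from h import *
print(TCP,ST); plan(ST,R1,16)
E
```

```text
[0.5675 0.0365 0.0308] [ 0.5125 -0.0556  0.1208]
move mm/row 39.25144601929825 turn deg 4.192058622504111
[[0.014, -0.048, -0.061], [-0.47, 0.51, -0.22]]
[[0.018, -0.044, -0.062], [-0.47, 0.51, -0.22]]
[[0.022, -0.041, -0.063], [-0.47, 0.51, -0.22]]
[[0.026, -0.037, -0.064], [-0.47, 0.51, -0.22]]
[[0.03, -0.034, -0.064], [-0.47, 0.51, -0.22]]
[[0.034, -0.03, -0.064], [-0.47, 0.51, -0.22]]
[[0.038, -0.026, -0.063], [-0.47, 0.51, -0.22]]
[[0.042, -0.022, -0.062], [-0.47, 0.51, -0.22]]
[[0.046, -0.019, -0.061], [-0.47, 0.51, -0.22]]
[[0.049, -0.015, -0.059], [-0.47, 0.51, -0.22]]
[[0.052, -0.011, -0.057], [-0.47, 0.51, -0.22]]
[[0.055, -0.007, -0.055], [-0.47, 0.51, -0.22]]
[[0.058, -0.003, -0.052], [-0.47, 0.51, -0.22]]
[[0.061, 0.001, -0.049], [-0.47, 0.51, -0.22]]
[[0.063, 0.004, -0.046], [-0.47, 0.51, -0.22]]
[[0.066, 0.008, -0.042], [-0.47, 0.51, -0.22]]
```

Emit:
play_rows:
  series:
    - [85, [0.014, -0.048, -0.061], [-0.47, 0.51, -0.22]]
    - [85, [0.018, -0.044, -0.062], [-0.47, 0.51, -0.22]]
    - [85, [0.022, -0.041, -0.063], [-0.47, 0.51, -0.22]]
    - [85, [0.026, -0.037, -0.064], [-0.47, 0.51, -0.22]]
    - [85, [0.03, -0.034, -0.064], [-0.47, 0.51, -0.22]]
    - [85, [0.034, -0.03, -0.064], [-0.47, 0.51, -0.22]]
    - [85, [0.038, -0.026, -0.063], [-0.47, 0.51, -0.22]]
    - [85, [0.042, -0.022, -0.062], [-0.47, 0.51, -0.22]]
  grip_force: 80

```text
time_s: 1.15
tool_pos: [0.3183, -0.2956, 0.1759]
tool_rot: [-167.7, 64.6, 47.3]
wrist_force: [0.2, -0.7, 0.1]
finger_gap: 0.992
```

```bash
python3 - <<'E'
from h import *
rep(); plan(ST,R1,8)
E
```

```text
t 1.15 q [-61.165    9.18   108.3303  25.2301  72.7265 -15.8674] p [ 0.3183 -0.2956  0.1759] rot [-167.6521   64.5937   47.2655] F [ 0.1935 -0.7298  0.1339] gap 0.9924231646433322
move mm/row 39.20590732328266 turn deg 4.201906798700837
[[0.045, -0.019, -0.061], [-0.47, 0.52, -0.22]]
[[0.049, -0.015, -0.059], [-0.47, 0.52, -0.22]]
[[0.052, -0.011, -0.057], [-0.47, 0.52, -0.22]]
[[0.055, -0.007, -0.055], [-0.47, 0.52, -0.22]]
[[0.058, -0.003, -0.052], [-0.47, 0.52, -0.22]]
[[0.061, 0.001, -0.049], [-0.47, 0.52, -0.22]]
[[0.063, 0.004, -0.046], [-0.47, 0.52, -0.22]]
[[0.065, 0.008, -0.042], [-0.47, 0.52, -0.22]]
```

Tracking is good and joint 4 moves the favourable way.

Emit:
play_rows:
  series:
    - [85, [0.045, -0.019, -0.061], [-0.47, 0.52, -0.22]]
    - [85, [0.049, -0.015, -0.059], [-0.47, 0.52, -0.22]]
    - [85, [0.052, -0.011, -0.057], [-0.47, 0.52, -0.22]]
    - [85, [0.055, -0.007, -0.055], [-0.47, 0.52, -0.22]]
    - [85, [0.058, -0.003, -0.052], [-0.47, 0.52, -0.22]]
    - [85, [0.061, 0.001, -0.049], [-0.47, 0.52, -0.22]]
    - [85, [0.063, 0.004, -0.046], [-0.47, 0.52, -0.22]]
    - [85, [0.065, 0.008, -0.042], [-0.47, 0.52, -0.22]]

```text
time_s: 2.15
tool_pos: [0.5119, -0.057, 0.1207]
tool_rot: [-179.9, 39.8, 59.3]
wrist_force: [0.2, -0.2, 0.0]
finger_gap: 0.999
```

```bash
python3 - <<'E'
from h import *
rep(); p=camera_params("wrist"); im=camera("wrist"); cv2.imwrite("pics/w1.png",im); 
import pickle; pickle.dump(p,open("w1.pkl","wb"))
cv2.imwrite("pics/s1.png",camera("scene"))
E
```

```text
t 2.15 q [-32.1928  23.207  109.4966  57.7731  65.1485 -35.8042] p [ 0.5119 -0.057   0.1207] rot [-179.8619   39.8386   59.2502] F [ 0.1852 -0.2131  0.0222] gap 0.9987822040501255
```

View pics/w1.png

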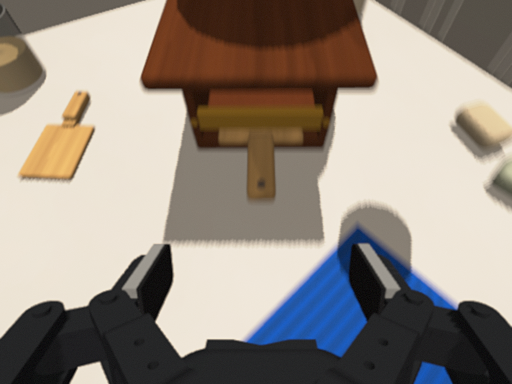

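View pics/s1.png

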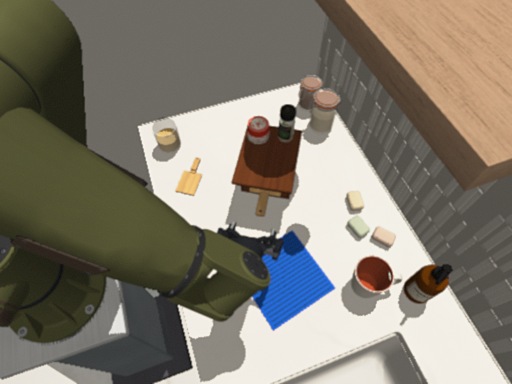

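The wrist view shows the rack front with the brass bar (260,117), the blade front edge at row ~135, the handle from (248..274,140) to its end at (247..275,196), and the hole at (261,183). The picture looks clear of obstacles.

```bash
python3 - <<'E'
from h import *
import pickle; p=pickle.load(open("w1.pkl","rb"))
W=lambda u,v,z:ray("wrist",u,v,z,p)
a=[W(*c,.044) for c in ((247,194),(275,194),(261,183),(248,145),(273,145))]
for x in a: print(x)
f=lambda d:np.degrees(np.arctan2(d[1],d[0]))
print("yaw",f((a[3]+a[4]-a[0]-a[1])),"end mid",(a[0]+a[1])/2,np.linalg.norm(a[0]-a[1]))
b=[W(*c,.135) for c in ((142,85),(376,85))]; print("deck edge",b,(b[0]+b[1])/2,f(b[0]-b[1])-90,np.linalg.norm(b[0]-b[1]))
c=[W(*c,.028) for c in ((218,143),(303,143))]; print("blade low corners",c,f(c[0]-c[1])-90)
im=cv2.imread("pics/w1.png")[60:220,130:390]; cv2.imwrite("pics/w1c.png",cv2.resize(im,None,fx=3,fy=3,interpolation=cv2.INTER_CUBIC))
E
```

```text
[0.5419 0.0184 0.044 ]
[0.5629 0.0059 0.044 ]
[0.5583 0.0221 0.044 ]
[0.5701 0.0667 0.044 ]
[0.591  0.0542 0.044 ]
yaw 59.757727535143864 end mid [0.5524 0.0122 0.044 ] 0.02443938119214886
deck edge [array([0.4988, 0.0808, 0.135 ]), array([ 0.6357, -0.0013,  0.135 ])] [0.5673 0.0397 0.135 ] 59.06193439699044 0.15957672621049146
blade low corners [array([0.5508, 0.0974, 0.028 ]), array([0.627 , 0.0519, 0.028 ])] 59.13466124742476
```

View pics/w1c.png

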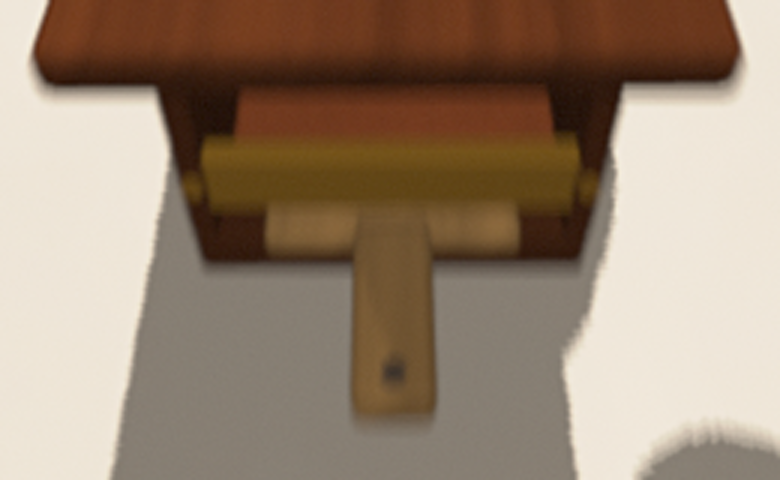

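```bash
sed -i 's/G=np.array(.*\]); TCP/G=np.array([0.5608,.0265,.043]); TCP/' h.py; python3 - <<'E'
from h import *
print(TCP); plan(TCP,R1,8)
E
```

```text
[0.5683 0.039  0.0308]
move mm/row 17.71981676149977 turn deg 0.037254147603522046
[[0.035, 0.0, -0.001], [-0.0, -0.0, 0.0]]
[[0.035, 0.0, -0.001], [-0.0, -0.0, 0.0]]
[[0.035, 0.0, -0.001], [-0.0, -0.0, 0.0]]
[[0.035, 0.0, -0.001], [-0.0, -0.0, 0.0]]
[[0.035, 0.0, -0.001], [-0.0, -0.0, 0.0]]
[[0.035, 0.0, -0.001], [-0.0, -0.0, 0.0]]
[[0.035, 0.0, -0.001], [-0.0, -0.0, 0.0]]
[[0.035, 0.0, -0.001], [-0.0, -0.0, 0.0]]
```

Emit:
play_rows:
  series:
    - [85, [0.035, 0, -0.001], [0, 0, 0]]
    - [85, [0.035, 0, -0.001], [0, 0, 0]]
    - [85, [0.035, 0, -0.001], [0, 0, 0]]
    - [85, [0.035, 0, -0.001], [0, 0, 0]]
    - [85, [0.035, 0, -0.001], [0, 0, 0]]
    - [85, [0.035, 0, -0.001], [0, 0, 0]]
    - [85, [0.035, 0, -0.001], [0, 0, 0]]
    - [85, [0.035, 0, -0.001], [0, 0, 0]]

```text
time_s: 3.25
tool_pos: [0.568, 0.0372, 0.0335]
tool_rot: [-179.8, 39.9, 59.2]
wrist_force: [0.2, -0.4, 0.5]
finger_gap: 0.996
```

```bash
python3 - <<'E'
from h import *
rep(); cv2.imwrite("pics/w2.png",camera("wrist")); im=camera("scene")[110:280,180:330]
cv2.imwrite("pics/s2.png",cv2.resize(im,None,fx=3.5,fy=3.5,interpolation=cv2.INTER_CUBIC))
plan(TCP,R1,1)
E
```

```text
t 3.25 q [-19.0284  35.0252 107.0083  70.1173  52.9677 -40.8451] p [0.568  0.0372 0.0335] rot [-179.8206   39.9287   59.1978] F [ 0.2446 -0.4215  0.4805] gap 0.9955651345595111
move mm/row 2.651807107633644 turn deg 0.23858441054142776
[[0.005, 0.0, 0.001], [-0.04, -0.01, 0.02]]
```

View pics/w2.png

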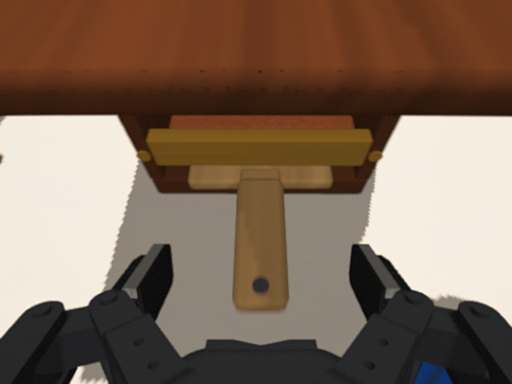

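View pics/s2.png

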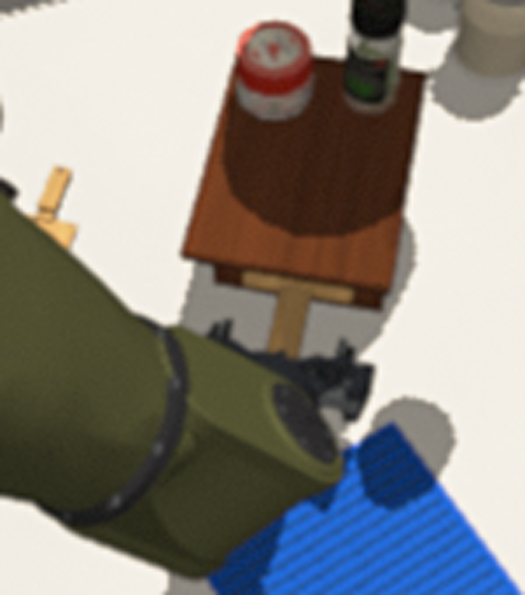

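The handle is centred between the fingers (261 against 261). The tool sits 2.7 mm short, so I'll correct that and close.

Emit:
play_rows:
  series:
    - [85, [0.004, 0, 0], [0, 0, 0]]
    - [85, [0, 0, 0], [0, 0, 0]]
    - [10, [0, 0, 0], [0, 0, 0]]
    - [10, [0, 0, 0], [0, 0, 0]]
    - [10, [0, 0, 0], [0, 0, 0]]
    - [10, [0, 0, 0], [0, 0, 0]]
    - [10, [0, 0, 0], [0, 0, 0]]
    - [10, [0, 0, 0], [0, 0, 0]]
  grip_force: 80

```text
time_s: 4.35
tool_pos: [0.5683, 0.0377, 0.0331]
tool_rot: [-179.8, 39.9, 59.2]
wrist_force: [-3.7, -3.0, 6.3]
finger_gap: 0.288
```

```bash
python3 - <<'E'
from h import *
rep(); cv2.imwrite("pics/w3.png",camera("wrist"))
s,P,R=cur(); print((TCP-P)*1e3)
plan(P-.18*H,R,16)
E
```

```text
t 4.35 q [-18.9685  35.0935 106.9752  70.1939  52.9249 -40.8854] p [0.5683 0.0377 0.0331] rot [-179.8305   39.9178   59.192 ] F [-3.7268 -3.0203  6.2844] gap 0.28813102434586546
[-0.0883  1.303  -2.297 ]
move mm/row 11.25 turn deg 0.0
[[-0.017, 0.0, 0.014], [0.0, 0.0, 0.0]]
[[-0.017, 0.0, 0.014], [0.0, 0.0, 0.0]]
[[-0.017, 0.0, 0.014], [0.0, 0.0, 0.0]]
[[-0.017, 0.0, 0.014], [0.0, 0.0, 0.0]]
[[-0.017, 0.0, 0.014], [0.0, 0.0, 0.0]]
[[-0.017, 0.0, 0.014], [0.0, 0.0, 0.0]]
[[-0.017, 0.0, 0.014], [0.0, 0.0, 0.0]]
[[-0.017, 0.0, 0.014], [0.0, 0.0, 0.0]]
[[-0.017, 0.0, 0.014], [0.0, 0.0, 0.0]]
[[-0.017, 0.0, 0.014], [0.0, 0.0, 0.0]]
[[-0.017, 0.0, 0.014], [0.0, 0.0, 0.0]]
[[-0.017, 0.0, 0.014], [0.0, 0.0, 0.0]]
[[-0.017, 0.0, 0.014], [0.0, 0.0, 0.0]]
[[-0.017, 0.0, 0.014], [0.0, 0.0, 0.0]]
[[-0.017, 0.0, 0.014], [0.0, 0.0, 0.0]]
[[-0.017, 0.0, 0.014], [0.0, 0.0, 0.0]]
```

View pics/w3.png

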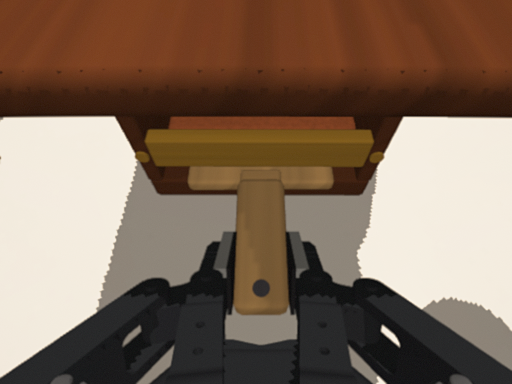

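The handle is gripped (gap 24.5 mm). Now a level pull along rack -x.

Emit:
play_rows:
  series:
    - [10, [-0.0086, 0, 0.0072], [0, 0, 0]]
    - [10, [-0.0086, 0, 0.0072], [0, 0, 0]]
    - [10, [-0.0128, 0, 0.0107], [0, 0, 0]]
    - [10, [-0.0128, 0, 0.0107], [0, 0, 0]]
    - [10, [-0.0128, 0, 0.0107], [0, 0, 0]]
    - [10, [-0.0128, 0, 0.0107], [0, 0, 0]]
    - [10, [-0.0128, 0, 0.0107], [0, 0, 0]]
    - [10, [-0.0128, 0, 0.0107], [0, 0, 0]]

```text
time_s: 5.4
tool_pos: [0.5367, -0.0147, 0.033]
tool_rot: [-179.8, 39.9, 59.2]
wrist_force: [3.4, 6.1, 1.3]
finger_gap: 0.286
```

```bash
python3 - <<'E'
from h import *
rep(); cv2.imwrite("pics/w4.png",camera("wrist"))
s,P,R=cur(); print((P-np.array([.5683,.0377,.0331]))@np.c_[H,[-H[1],H[0],0],[0,0,1]]*1e3)
E
```

```text
t 5.4 q [-26.2159  34.0504 109.1125  66.2946  56.6516 -44.1119] p [ 0.5367 -0.0147  0.033 ] rot [-179.7929   39.8903   59.2391] F [3.3648 6.0874 1.268 ] gap 0.2862372333865437
[-62.0478   0.2626  -0.2391]
```

View pics/w4.png

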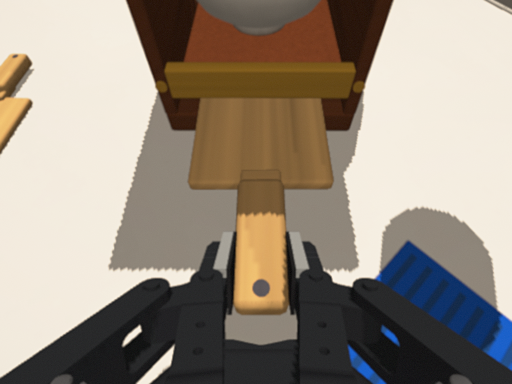

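The blade is sliding out below the bar with no slip (hole still at 261,288, drag about 7 N). Continuing.

Emit:
play_rows:
  series:
    - [10, [-0.0165, 0, 0.0138], [0, 0, 0]]
    - [10, [-0.0165, 0, 0.0138], [0, 0, 0]]
    - [10, [-0.0165, 0, 0.0138], [0, 0, 0]]
    - [10, [-0.0165, 0, 0.0138], [0, 0, 0]]
    - [10, [-0.0165, 0, 0.0138], [0, 0, 0]]
    - [10, [-0.0199, 0, 0.0167], [0, 0, 0]]
    - [10, [-0.0199, 0, 0.0167], [0, 0, 0]]
    - [10, [-0.0199, 0, 0.0167], [0, 0, 0]]

```text
time_s: 6.45
tool_pos: [0.4887, -0.0952, 0.0329]
tool_rot: [-179.8, 39.9, 59.2]
wrist_force: [-0.6, 0.4, 0.6]
finger_gap: 0.288
```

```bash
python3 - <<'E'
from h import *
rep(); cv2.imwrite("pics/w5.png",camera("wrist"))
s,P,R=cur(); print((P-np.array([.5683,.0377,.0331]))@np.c_[H,[-H[1],H[0],0],[0,0,1]]*1e3)
E
```

```text
t 6.45 q [-37.6308  33.6071 109.9901  59.1808  62.4477 -48.1652] p [ 0.4887 -0.0952  0.0329] rot [-179.8194   39.9308   59.1909] F [-0.6157  0.3717  0.5917] gap 0.28831664723514727
[-155.9401    0.1182   -0.2317]
```

View pics/w5.png

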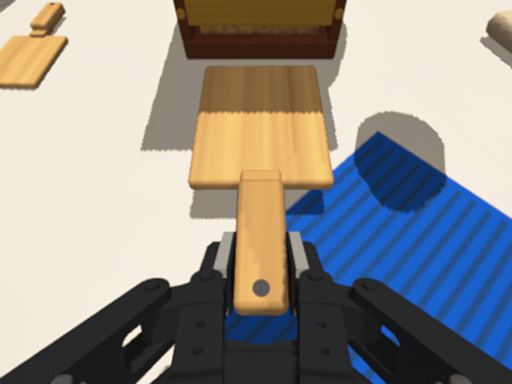

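```bash
python3 - <<'E'
from h import *
B=np.mean([ray("wrist",*c,.03) for c in ((207,66),(318,66),(332,186),(189,186))],0)
s,P,R=cur(); print("blade-tcp",B-P)
pr=camera_params("scene")
M=[ray("top",175+u/4-.375,115+v/4-.375,.003) for u,v in((449,236),(686,191),(739,432),(499,480))]
print([proj("scene",m) for m in M])
MC=np.array([.5538,-.1594,0]); off=(B-P+np.array([.0519,.0883,0]))/2; off[2]=0
T=MC-off; T[2]=.058; print(T); plan(T,R,8)
im=cv2.imread("pics/scene0.png")[225:335,225:345]; cv2.imwrite("pics/mat.png",cv2.resize(im,None,fx=4,fy=4,interpolation=cv2.INTER_CUBIC))
E
```

```text
blade-tcp [ 0.0503  0.084  -0.0029]
[array([291.4215, 230.1235]), array([334.0946, 287.5776]), array([271.9568, 330.2391]), array([232.4228, 265.4281])]
[ 0.5027 -0.2456  0.058 ]
move mm/row 19.020034427787227 turn deg 0.0
[[-0.027, 0.022, 0.015], [0.0, 0.0, 0.0]]
[[-0.027, 0.022, 0.015], [0.0, 0.0, 0.0]]
[[-0.027, 0.022, 0.015], [0.0, 0.0, 0.0]]
[[-0.027, 0.022, 0.015], [0.0, 0.0, 0.0]]
[[-0.027, 0.022, 0.015], [0.0, 0.0, 0.0]]
[[-0.027, 0.022, 0.015], [0.0, 0.0, 0.0]]
[[-0.027, 0.022, 0.015], [0.0, 0.0, 0.0]]
[[-0.027, 0.022, 0.015], [0.0, 0.0, 0.0]]
```

View pics/mat.png

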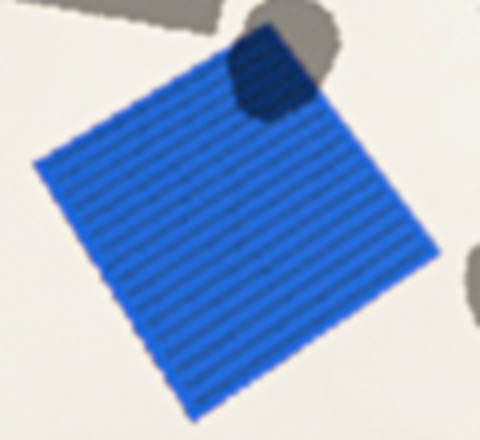

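Both cameras agree on the mat corners to about 1 px. The paddle is fully clear of the rack, so I'll carry it with a small lift.

Emit:
play_rows:
  series:
    - [10, [-0.027, 0.022, 0.015], [0, 0, 0]]
    - [10, [-0.027, 0.022, 0.015], [0, 0, 0]]
    - [10, [-0.027, 0.022, 0.015], [0, 0, 0]]
    - [10, [-0.027, 0.022, 0.015], [0, 0, 0]]
    - [10, [-0.027, 0.022, 0.015], [0, 0, 0]]
    - [10, [-0.027, 0.022, 0.015], [0, 0, 0]]
    - [10, [-0.027, 0.022, 0.015], [0, 0, 0]]
    - [10, [-0.027, 0.022, 0.015], [0, 0, 0]]

```text
time_s: 7.5
tool_pos: [0.5023, -0.2451, 0.0561]
tool_rot: [-179.8, 39.9, 59.2]
wrist_force: [-0.9, 0.3, -1.5]
finger_gap: 0.282
```

```bash
python3 - <<'E'
from h import *
rep(); cv2.imwrite("pics/w6.png",camera("wrist"));cv2.imwrite("pics/t6.png",camera("top"));cv2.imwrite("pics/s6.png",camera("scene"))
s,P,R=cur(); plan(np.array([.5027,-.2456,.0205]),Rt(YAW,50,-1),8)
E
```

```text
t 7.5 q [-48.6586  39.8933  92.7753  49.1375  74.7998 -43.3176] p [ 0.5023 -0.2451  0.0561] rot [-179.8062   39.936    59.1983] F [-0.8618  0.3316 -1.5487] gap 0.28229539999511105
move mm/row 4.434928214171623 turn deg 0.027689839303635732
[[0.006, 0.0, 0.007], [-0.0, -0.0, -0.0]]
[[0.006, 0.0, 0.007], [-0.0, -0.0, -0.0]]
[[0.006, 0.0, 0.007], [-0.0, -0.0, -0.0]]
[[0.006, 0.0, 0.007], [-0.0, -0.0, -0.0]]
[[0.006, 0.0, 0.007], [-0.0, -0.0, -0.0]]
[[0.006, 0.0, 0.007], [-0.0, -0.0, -0.0]]
[[0.006, 0.0, 0.007], [-0.0, -0.0, -0.0]]
[[0.006, 0.0, 0.007], [-0.0, -0.0, -0.0]]
```

View pics/w6.png

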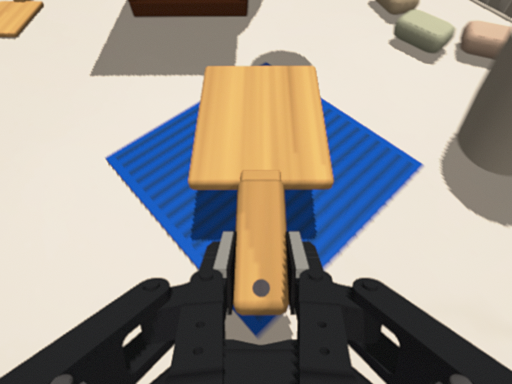

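View pics/s6.png

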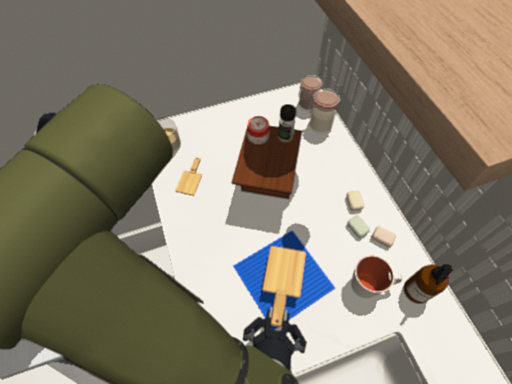

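View pics/t6.png

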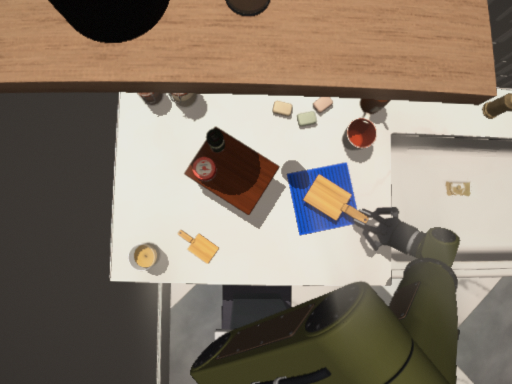

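The paddle hangs level over the middle of the mat. Lowering.

Emit:
play_rows:
  series:
    - [10, [0.0058, 0, 0.0069], [0, 0, 0]]
    - [10, [0.0058, 0, 0.0069], [0, 0, 0]]
    - [10, [0.0058, 0, 0.0069], [0, 0, 0]]
    - [10, [0.0058, 0, 0.0069], [0, 0, 0]]
    - [10, [0.0058, 0, 0.0069], [0, 0, 0]]
    - [10, [0.0058, 0, 0.0069], [0, 0, 0]]
    - [10, [0.0058, 0, 0.0069], [0, 0, 0]]
    - [10, [0.0045, 0, 0.0054], [0, 0, 0]]

```text
time_s: 8.65
tool_pos: [0.5023, -0.2436, 0.0206]
tool_rot: [-179.8, 39.9, 59.2]
wrist_force: [0.1, -0.3, -0.4]
finger_gap: 0.281
```

```bash
python3 - <<'E'
from h import *
rep(); cv2.imwrite("pics/w7.png",camera("wrist")); rep()
E
```

```text
t 8.65 q [-48.5668  43.4977  92.6794  49.9807  72.4836 -46.0606] p [ 0.5023 -0.2436  0.0206] rot [-179.8068   39.9239   59.201 ] F [ 0.0603 -0.301  -0.4185] gap 0.28103990579945926
t 8.7 q [-48.5653  43.5275  92.69    49.9788  72.4721 -46.0707] p [ 0.5022 -0.2435  0.0203] rot [-179.7729   39.9211   59.2261] F [-0.4957  0.2402 -0.7254] gap 0.28631133257089153
```

View pics/w7.png

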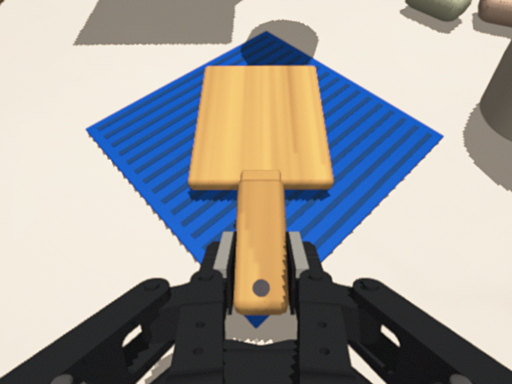

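The whole blade is inside the mat outline. About 4 mm remain, so I'll go 3.5 mm slowly and check the force.

Emit:
play_rows:
  series:
    - [10, [0.001, 0, 0.0012], [0, 0, 0]]
    - [10, [0.001, 0, 0.0012], [0, 0, 0]]
    - [10, [0.001, 0, 0.0012], [0, 0, 0]]
    - [10, [0.001, 0, 0.0012], [0, 0, 0]]
    - [10, [0.0005, 0, 0.0006], [0, 0, 0]]
    - [10, [0, 0, 0], [0, 0, 0]]
    - [10, [0, 0, 0], [0, 0, 0]]
    - [10, [0, 0, 0], [0, 0, 0]]

```text
time_s: 9.7
tool_pos: [0.5023, -0.2436, 0.0174]
tool_rot: [-179.8, 39.9, 59.2]
wrist_force: [0.3, -0.7, -0.5]
finger_gap: 0.285
```

```bash
python3 - <<'E'
from h import *
rep()
E
```

```text
t 9.7 q [-48.5653  43.8375  92.6371  50.0507  72.2903 -46.3055] p [ 0.5023 -0.2436  0.0174] rot [-179.8132   39.9271   59.2028] F [ 0.3402 -0.733  -0.5248] gap 0.28533763982678784
```

No contact yet, about 1.3 mm left.

Emit:
play_rows:
  series:
    - [10, [0.0005, 0, 0.0006], [0, 0, 0]]
    - [10, [0, 0, 0], [0, 0, 0]]
    - [10, [0.0005, 0, 0.0006], [0, 0, 0]]
    - [10, [0, 0, 0], [0, 0, 0]]
    - [10, [0.0005, 0, 0.0006], [0, 0, 0]]
    - [10, [0, 0, 0], [0, 0, 0]]
    - [10, [0, 0, 0], [0, 0, 0]]
    - [10, [0, 0, 0], [0, 0, 0]]

```text
time_s: 10.7
tool_pos: [0.5023, -0.2437, 0.0163]
tool_rot: [-179.8, 39.9, 59.2]
wrist_force: [0.8, -0.3, -0.1]
finger_gap: 0.284
```

```bash
python3 - <<'E'
from h import *
rep();  cv2.imwrite("pics/w8.png",camera("wrist")); rep()
E
```

```text
t 10.7 q [-48.5686  43.9625  92.6178  50.0804  72.2177 -46.3926] p [ 0.5023 -0.2437  0.0163] rot [-179.819    39.928    59.1918] F [ 0.7981 -0.3479 -0.1343] gap 0.28378230784015945
t 10.75 q [-48.5655  43.9629  92.6173  50.0782  72.221  -46.3938] p [ 0.5023 -0.2436  0.0163] rot [-179.8177   39.927    59.1997] F [ 0.9001  0.2134 -1.2879] gap 0.2842099569583484
```

View pics/w8.png

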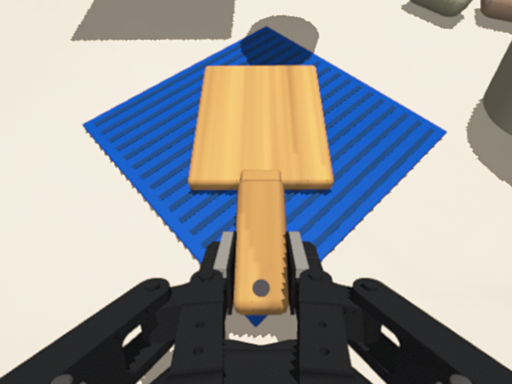

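Down another 1.5 mm commanded in small steps, looking for contact.

Emit:
play_rows:
  series:
    - [10, [0.0005, 0, 0.0006], [0, 0, 0]]
    - [10, [0, 0, 0], [0, 0, 0]]
    - [10, [0.0005, 0, 0.0006], [0, 0, 0]]
    - [10, [0, 0, 0], [0, 0, 0]]
    - [10, [0.0005, 0, 0.0006], [0, 0, 0]]
    - [10, [0, 0, 0], [0, 0, 0]]
    - [10, [0, 0, 0], [0, 0, 0]]
    - [10, [0, 0, 0], [0, 0, 0]]

```text
time_s: 11.75
tool_pos: [0.5023, -0.2438, 0.0157]
tool_rot: [-179.8, 39.9, 59.2]
wrist_force: [-5.0, -2.1, 9.1]
finger_gap: 0.284
```

```bash
python3 - <<'E'
from h import *
rep()
E
```

```text
t 11.75 q [-48.5879  44.0455  92.5906  50.1187  72.2205 -46.4824] p [ 0.5023 -0.2438  0.0157] rot [-179.8484   39.8839   59.1848] F [-5.0204 -2.0656  9.1316] gap 0.2835956625845333
```

Contact at about 9 N with the height as expected (15.7 mm against 16.0). Relieve it slightly, then open.

Emit:
play_rows:
  series:
    - [10, [-0.0005, 0, -0.0006], [0, 0, 0]]
    - [10, [0, 0, 0], [0, 0, 0]]
    - [35, [0, 0, 0], [0, 0, 0]]
    - [35, [0, 0, 0], [0, 0, 0]]
    - [60, [0, 0, 0], [0, 0, 0]]
    - [60, [0, 0, 0], [0, 0, 0]]
    - [60, [0, 0, 0], [0, 0, 0]]
    - [60, [0, 0, 0], [0, 0, 0]]

```text
time_s: 12.75
tool_pos: [0.5023, -0.2436, 0.0155]
tool_rot: [-179.8, 39.9, 59.2]
wrist_force: [-0.7, 0.1, -0.7]
finger_gap: 0.7
```

```bash
python3 - <<'E'
from h import *
rep();  cv2.imwrite("pics/w9.png",camera("wrist"))
E
```

```text
t 12.75 q [-48.5643  44.046   92.607   50.0958  72.1714 -46.4521] p [ 0.5023 -0.2436  0.0155] rot [-179.8189   39.9294   59.1987] F [-0.7363  0.109  -0.686 ] gap 0.6997835093434027
```

View pics/w9.png

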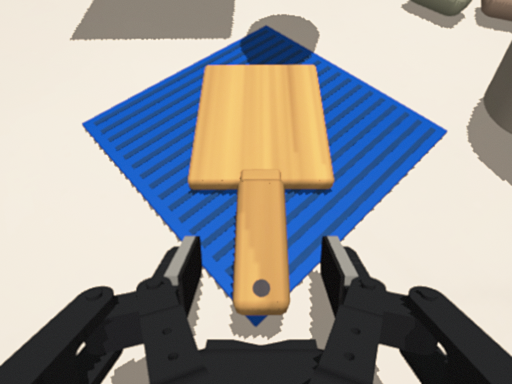

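Released, and the paddle did not move. Retreating straight back along the fingers.

Emit:
play_rows:
  series:
    - [60, [-0.02, 0, 0], [0, 0, 0]]
    - [60, [-0.03, 0, 0], [0, 0, 0]]
    - [60, [-0.04, 0, 0], [0, 0, 0]]
    - [60, [-0.04, 0, 0], [0, 0, 0]]
    - [60, [-0.04, 0, 0], [0, 0, 0]]
    - [60, [-0.04, 0, 0], [0, 0, 0]]
    - [60, [-0.02, 0, 0], [0, 0, 0]]
    - [60, [0, 0, 0], [0, 0, 0]]

```text
time_s: 13.8
tool_pos: [0.457, -0.3199, 0.0896]
tool_rot: [-179.9, 39.9, 59.1]
wrist_force: [-0.9, 0.1, -0.1]
finger_gap: 0.698
```

```bash
python3 - <<'E'
from h import *
rep()
for n,k in (("wrist","w10"),("scene","s10"),("top","t10")): cv2.imwrite(f"pics/{k}.png",camera(n))
for k,(a,b,c,d),f in (("s10",(80,340,215,415),2.3),("t10",(90,280,110,390),2.8)):
    cv2.imwrite(f"pics/{k}c.png",cv2.resize(cv2.imread(f"pics/{k}.png")[a:b,c:d],None,fx=f,fy=f,interpolation=cv2.INTER_CUBIC))
E
```

```text
t 13.8 q [-56.6179  39.2349  87.9483  44.09    82.9616 -43.5517] p [ 0.457  -0.3199  0.0896] rot [-179.8542   39.9394   59.1394] F [-0.9074  0.0527 -0.0899] gap 0.6977454904202468
```

View pics/w10.png

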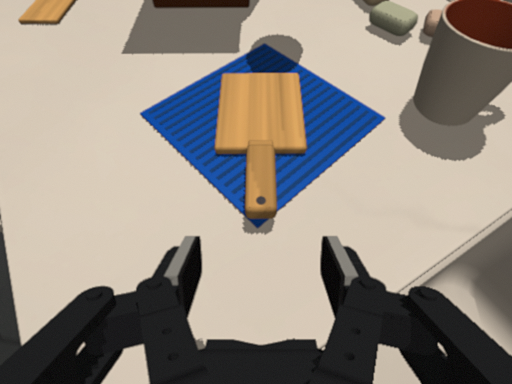

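View pics/s10c.png

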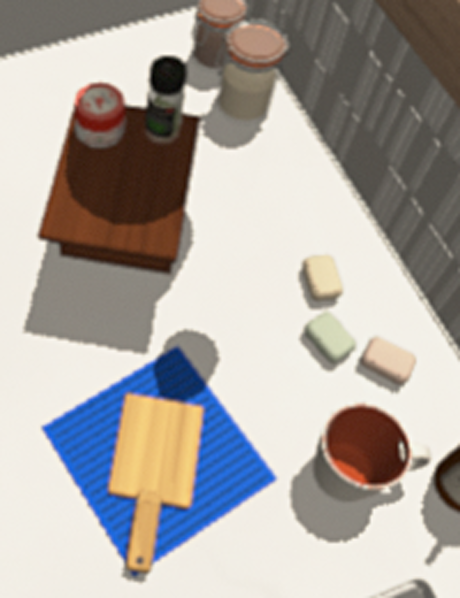

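View pics/t10c.png

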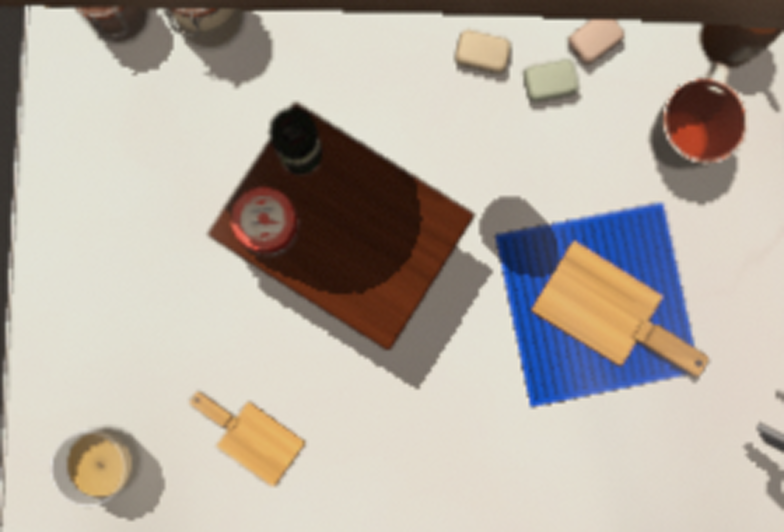

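The paddle lies flat, hole side up, whole blade on the mat (blade centre at top crop 600,300). The pot, jar, mug and candle are unchanged. I'll raise and tilt the wrist camera to check the stack in the bay.

Emit:
play_rows:
  series:
    - [60, [-0.015, 0, -0.018], [0, 0.3, 0]]
    - [60, [-0.015, 0, -0.018], [0, 0.5, 0]]
    - [60, [-0.014, 0, -0.019], [0, 0.5, 0]]
    - [60, [-0.013, 0, -0.02], [0, 0.5, 0]]
    - [60, [-0.012, 0, -0.02], [0, 0.5, 0]]
    - [60, [-0.011, 0, -0.021], [0, 0.5, 0]]
    - [60, [0, 0, 0], [0, 0.3, 0]]
    - [60, [0, 0, 0], [0, 0, 0]]

```text
time_s: 14.95
tool_pos: [0.4566, -0.3202, 0.1594]
tool_rot: [-179.8, 22.1, 59.2]
wrist_force: [-0.4, 0.4, 0.4]
finger_gap: 0.699
```

```bash
python3 - <<'E'
from h import *
rep(); cv2.imwrite("pics/w11.png",camera("wrist"))
cv2.imwrite("pics/w11c.png",cv2.resize(cv2.imread("pics/w11.png")[0:200,100:380],None,fx=2.8,fy=2.8,interpolation=cv2.INTER_CUBIC))
E
```

```text
t 14.95 q [-59.9345  40.4307  84.9635  54.9441  98.5763 -43.7041] p [ 0.4566 -0.3202  0.1594] rot [-179.787    22.124    59.1652] F [-0.4363  0.3859  0.4245] gap 0.6987461855538982
```

View pics/w11c.png

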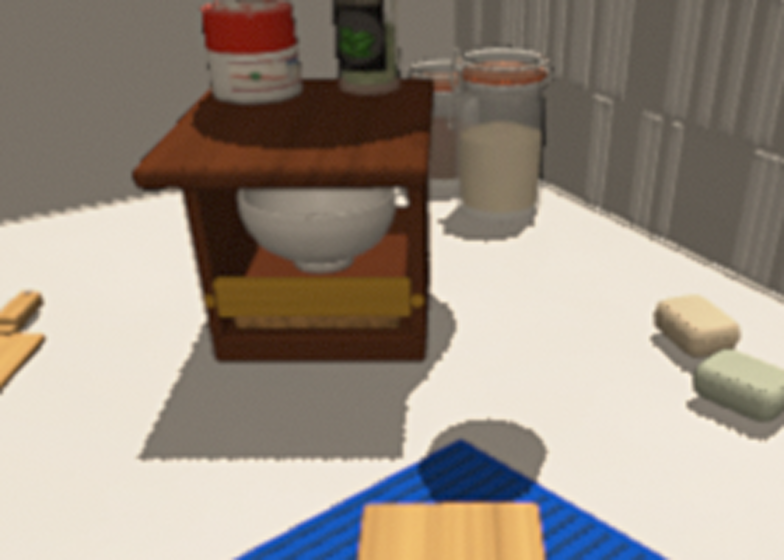

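The bowl stands upright (315,225) on the terracotta trivet. The cork trivet below it (315,322) is down on the bay floor behind the bar, and the pot and jar stand on the deck. Handing in.

```bash
python3 - <<'E'
from h import *
job_done()
E
```

```text
the job is handed in; nothing more can be done
```

The paddle is out of the rack and lying flat, same side up, on the blue mat with its whole blade on it. I handed the job in at about 15 s of the 46 s.

I gripped the handle with the gripper tilted back about 50° and pulled it level along the rack's -x by about 156 mm. Then I carried it over the mat, lowered it until it touched (about 9 N), eased off, let go and backed away.

The last pictures show:
- **Stack:** the two trivets and the bowl are upright in the bay, with the cork trivet settled on the bay floor behind the bar.
- **Bystanders:** the pot and spice jar are still on the deck, and the mug and candle stand where they were.
- **Robot:** the gripper is open and clear of everything.

No check failed. The tool stopped about 2 mm higher on the handle than planned, but the paddle did not slip.

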